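Pin a garment-conveyor carrier and show it to the counter scanner

TASK

Push the red-headed clevis pin down through the fork of the blue garment-conveyor carrier and the eye of the chain link that lies in it in the service block, until the pin's head sits down on the fork. Then lift the pinned carrier out of the block, gripping the carrier itself and not the pin or the link, with the link hanging on it, and present its bar-code plate to the counter scanner: pin head uppermost, plate square to the scanner's (tilted) window, its middle straight in front of the middle of the window and about 8 cm from the glass. Finish while still holding it steady there in the air, touching nothing else, and leave the scanner, the stamp and the gel bottle as they stand.

Things in the scene. Friction and masses are not known exactly. Their poses are not given: they have to be found in the camera images.
- carrier: Loose conveyor carrier nested in the service block, 103 mm long, about 0.2 kg. Origin on the centre line, level with the underside of its blue body. x runs from steel fork to white plate, z up. Blue body x -22..26, y -12..12, z 0..34 mm; the block hides its lowest 8 mm. Fork: tines 6 mm thick, 28 wide, x -60..-22, z 4..10 and 22..28, holes 10.5 mm wide. A hanger hook reaches 20 mm below the body.
- fork_mouth (a point): Centre of the pin hole on the upper face of the carrier's upper tine (carrier frame -46, 0, 28 mm): the pin enters here from above and its head seats on this face. Axes as the carrier.
- fork_gap (a point): Point on the pin-hole axis half way between the tines (carrier frame -46, 0, 16 mm).
- grip_block (a point): Middle of the top face of the carrier's blue body (carrier frame 2, 0, 34 mm); fingers close along its y on 24 mm. Axes as the carrier.
- code_plate (a point): Middle of the outer face of the carrier's white bar-code plate (64 wide, 50 high, carrier frame 41.5, 0, 19 mm); the plate faces along its +x, +z is up. Axes as the carrier.
- chain_link: Dark steel chain link, loose, 90 x 24 x 10 mm, about 0.06 kg, lying across the carrier (along y) in the 12 mm fork gap on the block's two posts; its middle hole, 10.5 mm, is in line with the fork's holes. Origin: centre of its underside.
- link_eye (a point): Centre of the chain link's middle hole, at half its thickness.
- clevis_pin: Clevis pin with red head, loose, about 0.03 kg, standing head up in one of the two holes of the pin stand. Origin: on its axis at the underside of the head, z up. Head 16 mm in diameter (17 at its rim) and 16 mm high, above the origin; shank 8 mm in diameter, 34 mm long, below it, its last 4 mm tapered to 4 mm.
- short_pin: Pin with green head, as the clevis pin but its shank only 20 mm long: too short for this joint. Stands in the other hole of the pin stand.
- pin_stand: Fixed wooden block 50 x 100 x 42 mm, with two pin holes 44 mm apart along its y. Origin: centre of the underside.
- service_block: Fixed nest, aluminium base 136 x 122 x 12 mm with black supports, holding the carrier level (carrier origin at block frame 0, 0, 34 mm, same axes) and the chain link in line. Open below the fork down to the base. Supports reach 52 mm high at the link's ends, 42 mm beside the blue body. The carrier lifts straight up out of it. Origin on the counter, under the carrier's origin.
- scanner: Fixed foot and neck of the counter scanner, black, foot 104 mm in diameter, on the counter at the back. Origin: centre of the foot's underside; it looks along its -x.
- scanner_head: Grey scanner head, 76 wide, 88 high, 44 mm deep, on a stiff pivot 215 mm above the counter, nodding downwards. Origin: on the pivot. It looks along its -x, z is the upward edge of its window: the carrier is rightly presented when its axes are parallel to these.
- scanner_window (a point): Middle of the scanner's dark red window (head frame -26, 0, 0 mm). Axes as the scanner head.
- reading_spot (a point): The point 80 mm straight in front of the middle of the window (head frame -106, 0, 0 mm), where the middle of the bar-code plate belongs. Axes as the scanner head.
- stamp: Loose bystander: rubber stamp with wooden grip, 28 x 54 x 71 mm.
- gel_bottle: Loose bystander: clear hand-gel pump bottle, 48 x 91 x 163 mm.
Mind the look-alikes: they are no part of the job. What is shaped like the service_block but pink is not meant.

How it is judged:
On the way, in this order (a step that is already met when the one before it is completed fails the run):
1. the red-headed pin is through fork and link in the service block, its head down on the fork (distance between clevis_pin and fork_mouth below 0.0035 m and angle between the z axis of clevis_pin and the z axis of carrier, either way round below 0.12 rad and distance between link_eye and fork_gap below 0.006 m and height (world z) of carrier below 0.04 m), for 0.2 s.
2. the carrier is lifted clear of the block with pin and link on it (height (world z) of each of carrier, link_eye above 0.075 m and distance between clevis_pin and fork_mouth below 0.006 m and distance between link_eye and fork_gap below 0.008 m), for 0.1 s.
At the end, for the whole second after the job is handed in: Held in the fingers alone, at rest, pin head up and fully home (6 mm), link on it: the plate's middle within 30 mm in depth and 20 mm across and up of the spot 80 mm before the scanner window, plate within 0.2 rad of square to it; carrier and link touch neither block nor scanner (x of code_plate in the frame of reading_spot between -0.03 and 0.03 m and y of code_plate in the frame of reading_spot between -0.02 and 0.02 m and z of code_plate in the frame of reading_spot between -0.02 and 0.02 m and angle between the x axis of carrier and the x axis of scanner_window, either way round below 0.2 rad and angle between the z axis of carrier and the z axis of scanner_window, either way round below 0.2 rad and x of fork_gap in the frame of reading_spot below -0.04 m and angle between carrier's own z axis and vertical below 0.8 rad and distance between clevis_pin and fork_mouth below 0.006 m and angle between the z axis of clevis_pin and the z axis of carrier, either way round below 0.2 rad and distance between link_eye and fork_gap below 0.008 m and contact force between the fingers and carrier above 1 N and contact force between each of carrier, chain_link and service_block below 0.1 N and contact force between each of carrier, chain_link and scanner below 0.1 N and contact force between the fingers and clevis_pin below 0.1 N and contact force between the fingers and chain_link below 0.1 N and linear speed of carrier below 0.03 m/s); the arm keeps its last pose, push and grip.
It fails at once if the scanner is pushed or its head turned by more than 15 mm at the reading spot (distance of reading_spot from where it was at the start of the episode above 0.015 m).
It fails at once if the stamp is moved more than 20 mm (distance of stamp from where it was at the start of the episode above 0.02 m).
It fails at once if the gel bottle is moved more than 20 mm or tipped (distance of gel_bottle from where it was at the start of the episode above 0.02 m or angle between gel_bottle's own z axis and vertical above 0.3 rad).
It also fails if it takes over 58 s, if anything falls off the work surface, if the arm or the gripper's body presses on something with over 40 N, if the wrist force passes 120 N, or if a joint passes its speed limit or range.

ROBOT

A 7-joint arm with a two-finger parallel gripper is mounted at the origin on a cart in front of the work surface, level with it; the furniture and walls round the work are solid. World frame = base frame: x ahead of the robot, y to its left, z up, the work surface at z = 0. Lengths are in m, angles in rad, forces in N, time in s.
With the tool pointing down it reaches from about 0.35 to 0.9 m from the base axis. Payload 8.1 kg.
Tool frame: the origin (TCP) lies at the very end of the fingers, on their centre line; the grasp point (between the pads) lies arm.grip_point_offset behind it (arm.grip_point_offset is the distance from the TCP to the grasp point, in m); z points along the fingers, y is the line along which they close (so a half turn about z gives the same grasp; the last joint's range is limited). The gripper opens to 92 mm and grips with 3 to 60 N. Pads are 19 mm wide; open, the fingers measure 130 mm over their backs; the gripper's body (75 mm by 190 mm) begins 47 mm behind the grasp point.
Start: joints at [1.008, 0.434, 0.025, 1.573, -0.012, 1.134, -0.075], TCP at [0.277, -0.56, 0.227] pointing down, gripper open.
Joint ranges: [-2.62, 2.62], [-0.44, 2.09], [-1.27, 1.32], [0.08, 2.57], [-1.32, 4.46], [0.12, 2], [-2.74, 2.74]. Speed limits (rad/s): [2.22, 2.22, 3.01, 3.01, 3.14, 3.14, 3.14].

INTERFACE

Orientations are given as a rotation vector (axis times angle).
In Python, from cell import arm gives the robot as it stands. The module is installed in compiled form; this text tells all that it offers.
- The arm moves only by the shell command python3 -m creep 'ROWS' [OPENING] [FORCE]. ROWS is JSON, a list of rows, each a list of 6 numbers: the shift along the tool's x, y, z scaled (see below), then the turn, a rotation vector about the tool's x, y, z scaled (see below). A call has 1 to 20 rows; each row shifts and turns the commanded pose from where the row before left it, along the tool's axes as they then stand; what a row does not reach is not made up. The controller multiplies each number of a shift by 0.4 m and each number of a turn by 120 degrees. A row lasts 1/12 s, in which the tool goes at most 41.7 mm and 7.16 degrees, less where a joint would pass 70% of its speed; a pose out of reach is approached as far as the arm can. A call with a number of a shift or a turn outside -1 to 1 is refused whole. A call with a gripper value outside its range is refused whole. OPENING is the closure, from -1 (fully open) to 1 (shut), set as the call begins (- or left out, the last holds). The fingers move at their own pace and stop on an object; FORCE is the grip in N (left out, the last holds). Time passes only in rows, so rows that do not move let the fingers close. It gives the time, the measured TCP pose, the force, the opening and the grip force at its end, in the units of the state.
- arm.observe(): the state, without advancing time (a new reading comes with each control period).
- arm.get_image(name): name is "side" or "top"; returns a dict with "frame" (480x640x3 uint8, red, green, blue), "intrinsics" (3x3 intrinsics, pixels), "rvec" (rotation vector, rad) and "tvec" (3), from world to camera coordinates, as OpenCV has them. Camera axes: x right, y down, z forward; pixel columns grow to the right and rows downward; lengths in m; the calibration is good to about 2 mm. A picture is of the moment at which its call begins. There is no depth.
- arm.sign_off(): hands the job in; it is judged then, once.
The state is a dict: "clock": time; "joints": joint angles; "dq": joint speeds; "joint_efforts": joint torques, N m; "position": TCP position; "ee_rot": TCP orientation; "force": force on the tool from outside, world axes, zero at the start; "ft_torque": the same for the moment, N m; "width": opening from 0.0 (shut) to 1.0 (fully open); "gripper_force": force on a finger pad.
Only numpy, scipy, OpenCV 4.12 (cv2) and the standard library are available. Lean on these libraries where they do the work, as an engineer would, in place of code of your own. Each camera call takes 0.05 s, during which the arm holds its last target. There are 200 camera calls.

## Working session

There is one attempt and no reset: what is moved stays moved. The work goes in short steps, Python scripts to look and compute and a shell command to move; the robot and the scene stay as the last step left them, time stands still between calls to the robot, and variables do not carry over. Pictures are saved under pics/ and viewed, at most 10 in all, crops included, and the job is handed in when it is done.

```bash
mkdir -p pics; python3 - <<'E'
from cell import arm
import cv2,numpy as np
for n in("side","top"):
    d=arm.get_image(n); cv2.imwrite(f"pics/{n}0.png",d["frame"][:,:,::-1])
    R=cv2.Rodrigues(np.array(d["rvec"]))[0]; print(n,np.round(d["intrinsics"],1).tolist(),"cam",np.round(-R.T@np.array(d["tvec"]).ravel(),3),np.round(R,3).tolist())
print(arm.observe(),arm.grip_point_offset)
E
```

```text
side [[458.7, 0.0, 322.5], [0.0, 458.7, 238.3], [0.0, 0.0, 1.0]] cam [ 0.148 -0.911  0.546] [[0.886, -0.463, 0.023], [-0.155, -0.343, -0.926], [0.437, 0.817, -0.376]]
top [[473.1, 0.0, 323.5], [0.0, 473.1, 240.2], [0.0, 0.0, 1.0]] cam [ 0.548 -0.039  1.12 ] [[0.003, -1.0, -0.014], [-0.997, -0.001, -0.074], [0.074, 0.015, -0.997]]
{'clock': 0.1, 'joints': array([ 1.008404  ,  0.43512024,  0.0249869 ,  1.57400297, -0.0115966 ,
        1.13396278, -0.07511059]), 'dq': array([-0.00055477, -0.00184116,  0.00041047, -0.0022974 , -0.00037967,
       -0.00015146, -0.00025896]), 'joint_efforts': array([ 2.08912541e-03, -6.69128466e+01,  9.87216085e-01, -3.15147078e+01,
       -6.06685644e-02,  3.74074036e-02,  7.21069796e-05]), 'position': array([ 0.27710029, -0.55972056,  0.22604534]), 'ee_rot': array([-3.05772684e+00, -7.15465439e-01,  6.81358646e-04]), 'force': array([ 1.27530762, -0.16764528, -0.82629794]), 'ft_torque': array([-0.03688192, -0.01162548,  0.02586692]), 'gripper_force': 0.0, 'width': 1.0013475297031849} 0.0188
```

View pics/side0.png

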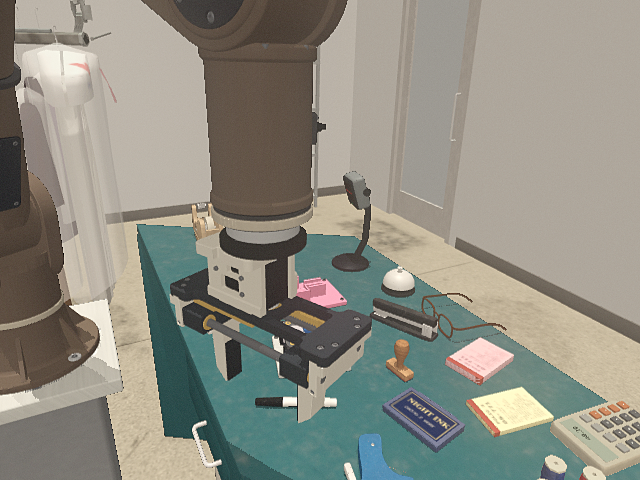

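View pics/top0.png

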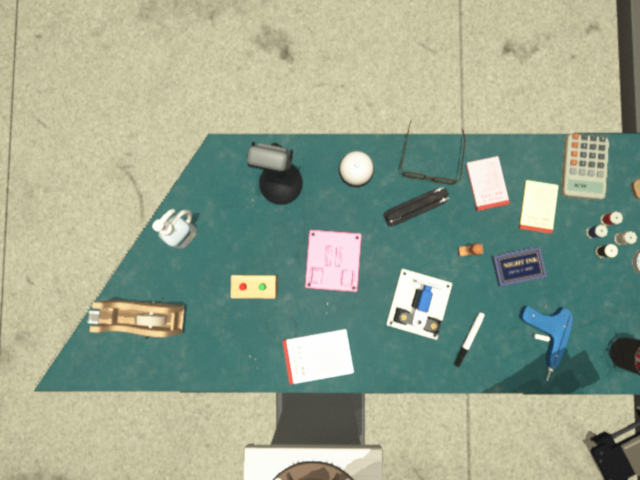

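```bash
python3 - <<'E'
import cv2,numpy as np
t=cv2.imread("pics/top0.png"); s=cv2.imread("pics/side0.png")
c=lambda im,x,y,w,h,W,H:cv2.resize(im[y:y+h,x:x+w],(W,H),interpolation=cv2.INTER_CUBIC)
A=c(t,380,260,80,90,400,450)   #x5
B=c(t,225,268,60,40,300,200)   #x5
C=c(t,240,135,70,75,350,375)
out=np.zeros((600,800,3),np.uint8)
out[:450,:400]=A; out[:200,400:700]=B; out[205:580,400:750]=C
D=c(s,325,165,60,110,75,138); out[455:593,:75]=D
cv2.imwrite("pics/c1.png",out)
E
```

```text
(no output)
```

View pics/c1.png

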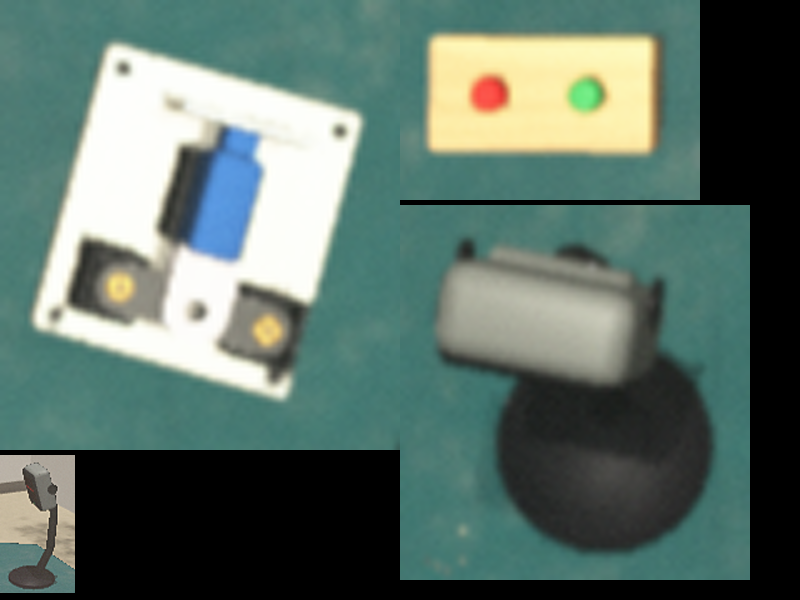

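```bash
cat > h.py <<'E'
import numpy as np,cv2
from scipy.spatial.transform import Rotation as Ro
from cell import arm
def bp(d,px,z):
    R=cv2.Rodrigues(np.array(d["rvec"],float))[0];t=np.array(d["tvec"],float).ravel();C=-R.T@t
    px=np.atleast_2d(px).astype(float); r=(np.linalg.inv(d["intrinsics"])@np.c_[px,np.ones(len(px))].T).T@R
    return C+r*((z-C[2])/r[:,2])[:,None]
def proj(d,P):
    return cv2.projectPoints(np.atleast_2d(P).astype(float),np.array(d["rvec"],float),np.array(d["tvec"],float),np.array(d["intrinsics"],float),None)[0][:,0]
def delta(pos,R):   # from present to target pose, in tool axes, in units (shift/0.4, turn/120deg)
    s=arm.observe();R0=Ro.from_rotvec(s["ee_rot"])
    return np.round(R0.inv().apply(np.array(pos)-s["position"])/0.4,4),np.round((R0.inv()*R).as_rotvec()/np.radians(120),4)
def down(yaw):      # tool down, tool y along yaw
    y=np.array([np.cos(yaw),np.sin(yaw),0]);z=np.array([0,0,-1.]);return Ro.from_matrix(np.c_[np.cross(y,z),y,z])
E
python3 - <<'E'
from h import *
np.set_printoptions(precision=4,suppress=True)
d=arm.get_image("top");f=d["frame"].astype(int)
o=lambda x,y,X,Y:(X+(x+.5)/5-.5,Y+(y+.5)/5-.5)
base=bp(d,[o(*p,380,260) for p in[(108,44),(362,117),(290,400),(34,328)]],.012)
print("base",base,"edges",np.linalg.norm(np.diff(base[[0,1,2,3,0]],axis=0),axis=1),base.mean(0))
e=(base[0]-base[3]+base[1]-base[2]);print("yaw",np.degrees(np.arctan2(e[1],e[0])))
print("hole",bp(d,o(197,311,380,260),.062))
def cen(m):
    ys,xs=np.nonzero(m);return xs.mean(),ys.mean(),len(xs)
sub=np.s_[268:308,225:285]
r=f[sub];
red=cen((r[...,0]-r[...,1]>100));gr=cen((r[...,1]-r[...,0]>60))
print(red,gr)
pr=bp(d,[red[0]+225,red[1]+268],.054);pg=bp(d,[gr[0]+225,gr[1]+268],.054);print("red",pr,"green",pg,np.linalg.norm(pr-pg))
print("standmid",bp(d,[o(428+114.5-400,95.5,225,268)],.042))
print("foot",bp(d,[o(205,245,240,135)],.012),"head",bp(d,[o(145,115,240,135)],.24))
E
```

```text
base [[ 0.5643 -0.2041  0.012 ]
 [ 0.5307 -0.3215  0.012 ]
 [ 0.4007 -0.2862  0.012 ]
 [ 0.433  -0.1686  0.012 ]] edges [0.1222 0.1348 0.1219 0.136 ] [ 0.4822 -0.2451  0.012 ]
yaw -15.149006390399993
hole [[ 0.4459 -0.2347  0.062 ]]
(np.float64(17.16216216216216), np.float64(18.405405405405407), 37) (np.float64(36.63333333333333), np.float64(18.633333333333333), 30)
red [[0.5224 0.1595 0.054 ]] green [[0.522  0.1156 0.054 ]] 0.04388703297851314
standmid [[0.5215 0.1368 0.042 ]]
foot [[0.7645 0.0796 0.012 ]] head [[0.7698 0.0784 0.24  ]]
```

```bash
python3 - <<'E'
from h import *
print(delta([.5222,.1595,.16],down(0)))
E
```

```text
(array([ 1.3469, -1.3395,  0.1667]), array([-5.000e-04, -3.000e-04, -5.305e-01]))
```

```bash
python3 -m creep '[[0.067,-0.067,0,0,0,0],[0.067,-0.067,0,0,0,0],[0.067,-0.067,0,0,0,0],[0.067,-0.067,0,0,0,0],[0.067,-0.067,0,0,0,0],[0.067,-0.067,0,0,0,0],[0.067,-0.067,0,0,0,0],[0.067,-0.067,0,0,0,0],[0.067,-0.067,0,0,0,0],[0.067,-0.067,0,0,0,0],[0.067,-0.067,0,0,0,0],[0.067,-0.067,0,0,0,0],[0.067,-0.067,0,0,0,0],[0.067,-0.067,0,0,0,0],[0.067,-0.067,0,0,0,0],[0.067,-0.067,0,0,0,0],[0.067,-0.067,0,0,0,0],[0.067,-0.067,0,0,0,0],[0.067,-0.067,0,0,0,0],[0.067,-0.067,0,0,0,0]]' -1 20
python3 -m creep '[[0,0,0.015,0,0,-0.048],[0,0,0.015,0,0,-0.048],[0,0,0.015,0,0,-0.048],[0,0,0.015,0,0,-0.048],[0,0,0.015,0,0,-0.048],[0,0,0.015,0,0,-0.048],[0,0,0.015,0,0,-0.048],[0,0,0.015,0,0,-0.048],[0,0,0.015,0,0,-0.048],[0,0,0.015,0,0,-0.048],[0,0,0.015,0,0,-0.048],[0,0,0,0,0,0]]'
python3 - <<'E'
from h import *
print(delta([.5222,.1595,.045],down(0)))
for n in("side","top"):
    d=arm.get_image(n);cv2.imwrite(f"pics/{n}1.png",d["frame"][:,:,::-1])
s=cv2.imread("pics/side1.png")
print(proj(arm.get_image("side"),[[.4459,-.2347,.062],[.5222,.1595,.058],[.77,.08,.215]]))
E
```

```text
clock: 1.82
position: [0.52, 0.1597, 0.2265]
ee_rot: [3.059, 0.715, -0.0]
force: [0.9, -0.6, -0.1]
width: 0.999
gripper_force: 0.0
clock: 2.82
position: [0.5191, 0.1574, 0.1594]
ee_rot: [-2.222, -2.22, 0.003]
force: [0.3, -0.5, 0.5]
width: 0.998
gripper_force: 0.0
(array([0.0054, 0.0084, 0.2859]), array([-0.0011,  0.0004, -0.0004]))
[[290.18567895 328.89193871]
 [256.375781   248.59679088]
 [354.44506741 189.14633163]]
```

View pics/side1.png

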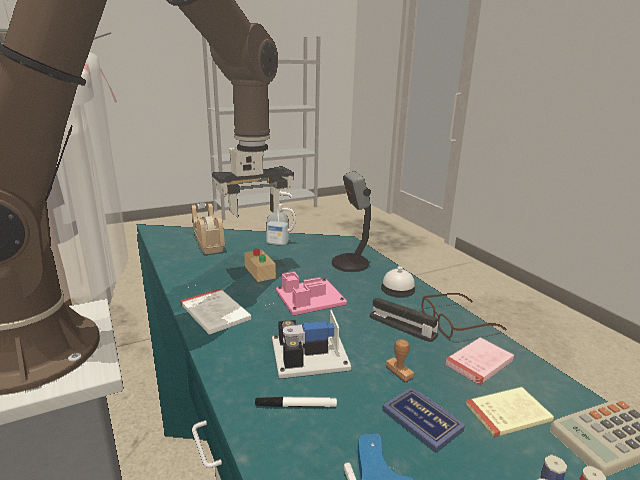

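```bash
python3 -m creep '[[0.003,0.004,0.03,0,0,0],[0.0024,0.0044,0.05,0,0,0],[0,0,0.06,0,0,0],[0,0,0.06,0,0,0],[0,0,0.05,0,0,0],[0,0,0.03,0,0,0],[0,0,0.005,0,0,0],[0,0,0,0,0,0],[0,0,0,0,0,0]]'
python3 - <<'E'
from h import *
print(delta([.5222,.1595,.045],down(0)))
d=arm.get_image("top");f=d["frame"].astype(int)
r=f[268:308,225:285];ys,xs=np.nonzero(r[...,0]-r[...,1]>100);print(len(xs),bp(d,[xs.mean()+225,ys.mean()+268],.054))
d=arm.get_image("side");cv2.imwrite("pics/s2.png",cv2.resize(d["frame"][215:295,210:310,::-1],(800,600)))
E
```

```text
clock: 3.72
position: [0.5238, 0.1607, 0.0475]
ee_rot: [2.227, 2.215, 0.002]
force: [-0.2, 0.1, 0.7]
width: 1.001
gripper_force: 0.0
(array([-0.003 , -0.0041,  0.0064]), array([ 0.0006, -0.0002, -0.0027]))
0 [[nan nan nan]]<stdin>:4: RuntimeWarning: Mean of empty slice.
  ret = ret.dtype.type(ret / rcount)
```

View pics/s2.png

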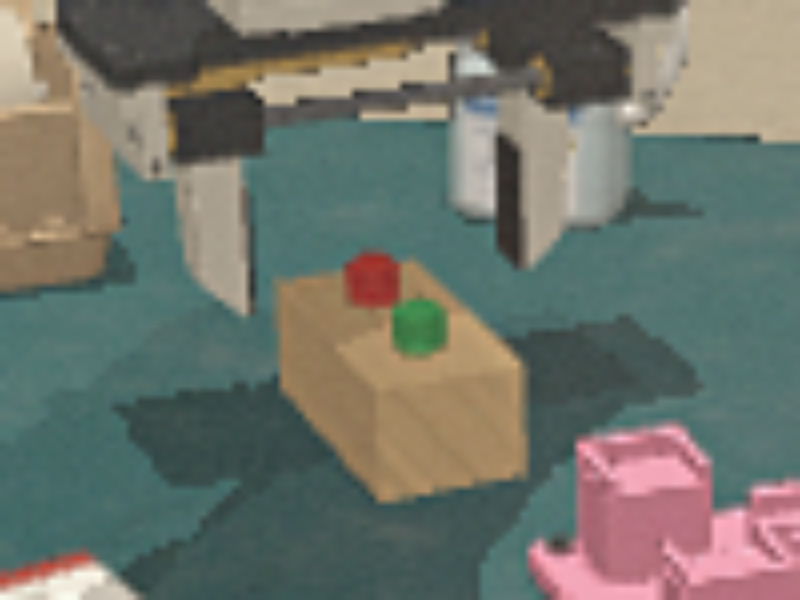

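```bash
python3 -m creep '[[-0.003,-0.004,0.006,0,0,-0.002],[0,0,0,0,0,0],[0,0,0,0,0,0]]'
python3 -m creep '[[0,0,0,0,0,0],[0,0,0,0,0,0],[0,0,0,0,0,0],[0,0,0,0,0,0],[0,0,0,0,0,0],[0,0,0,0,0,0],[0,0,0,0,0,0],[0,0,0,0,0,0]]' 1 15
```

```text
clock: 4.07
position: [0.5217, 0.1588, 0.0446]
ee_rot: [2.223, 2.22, 0.0]
force: [-0.4, 0.3, -0.4]
width: 0.999
gripper_force: 0.0
clock: 4.73
position: [0.5216, 0.159, 0.0443]
ee_rot: [-2.223, -2.22, 0.0]
force: [0.6, -0.1, -0.8]
width: 0.471
gripper_force: 0.0
```

```bash
python3 -m creep '[[0,0,0,0,0,0],[0,0,0,0,0,0],[0,0,0,0,0,0],[0,0,0,0,0,0],[0,0,0,0,0,0],[0,0,0,0,0,0],[0,0,0,0,0,0],[0,0,0,0,0,0]]' 1 15
```

```text
clock: 5.4
position: [0.5216, 0.159, 0.0443]
ee_rot: [2.223, 2.22, 0.0]
force: [0.7, -0.8, 0.4]
width: 0.164
gripper_force: 15.0
```

```bash
python3 -m creep '[[0,0,-0.02,0,0,0],[0,0,-0.03,0,0,0],[0,0,-0.04,0,0,0],[0,0,-0.05,0,0,0],[0,0,-0.05,0,0,0],[0,0,-0.05,0,0,0],[0,0,-0.03,0,0,0],[0,0,-0.01,0,0,0]]'
python3 - <<'E'
from h import *
print(delta([.4459,-.2347,.13],down(np.radians(74.9))), arm.observe()["joints"])
E
```

```text
clock: 6.07
position: [0.5227, 0.1597, 0.1592]
ee_rot: [2.221, 2.219, 0.005]
force: [0.2, 0.6, -0.5]
width: 0.167
gripper_force: 15.0
(array([-0.9862, -0.1913,  0.071 ]), array([ 0.0019,  0.0007, -0.6247])) [ 0.06547369  0.45183428 -0.62596375  1.81517769  0.31596576  0.97157859
 -0.69358311]
```

```bash
python3 -m creep '[[-0.04,-0.0077,0,0,0,0],[-0.07,-0.0137,0,0,0,0],[-0.07,-0.0137,0,0,0,0],[-0.07,-0.0137,0,0,0,0],[-0.07,-0.0137,0,0,0,0],[-0.07,-0.0137,0,0,0,0],[-0.07,-0.0137,0,0,0,0],[-0.07,-0.0137,0,0,0,0],[-0.07,-0.0137,0,0,0,0],[-0.07,-0.0137,0,0,0,0],[-0.07,-0.0137,0,0,0,0],[-0.07,-0.0137,0,0,0,0],[-0.07,-0.0137,0,0,0,0],[-0.07,-0.0137,0,0,0,0],[-0.036,-0.005,0,0,0,0]]'
python3 -m creep '[[0,0,0,0,0,-0.048],[0,0,0,0,0,-0.048],[0,0,0,0,0,-0.048],[0,0,0,0,0,-0.048],[0,0,0,0,0,-0.048],[0,0,0,0,0,-0.048],[0,0,0,0,0,-0.048],[0,0,0,0,0,-0.048],[0,0,0,0,0,-0.048],[0,0,0,0,0,-0.048],[0,0,0,0,0,-0.048],[0,0,0,0,0,-0.048],[0,0,0,0,0,-0.048],[0,0,0,0,0,0],[0,0,0,0,0,0]]'
python3 - <<'E'
from h import *
print(delta([.4459,-.2347,.13],down(np.radians(74.9))), arm.observe()["joints"])
d=arm.get_image("side");np.save("side2.npy",d["frame"]);
cv2.imwrite("pics/s3.png",cv2.resize(d["frame"][265:385,240:400,::-1],(800,600),interpolation=cv2.INTER_CUBIC))
E
```

```text
clock: 7.32
position: [0.4431, -0.239, 0.1557]
ee_rot: [-2.226, -2.216, 0.003]
force: [0.5, -1.3, -0.2]
width: 0.169
gripper_force: 15.0
clock: 8.57
position: [0.4446, -0.2352, 0.1559]
ee_rot: [-0.42, -3.113, -0.001]
force: [-0.2, 0.1, -0.0]
width: 0.164
gripper_force: 15.0
(array([-0.0029,  0.0021,  0.0648]), array([ 0.0003, -0.0003, -0.0022])) [ 1.03004653  0.45522932 -0.86440855  1.90414582  0.41593246  0.97262788
  1.27763879]
```

View pics/s3.png

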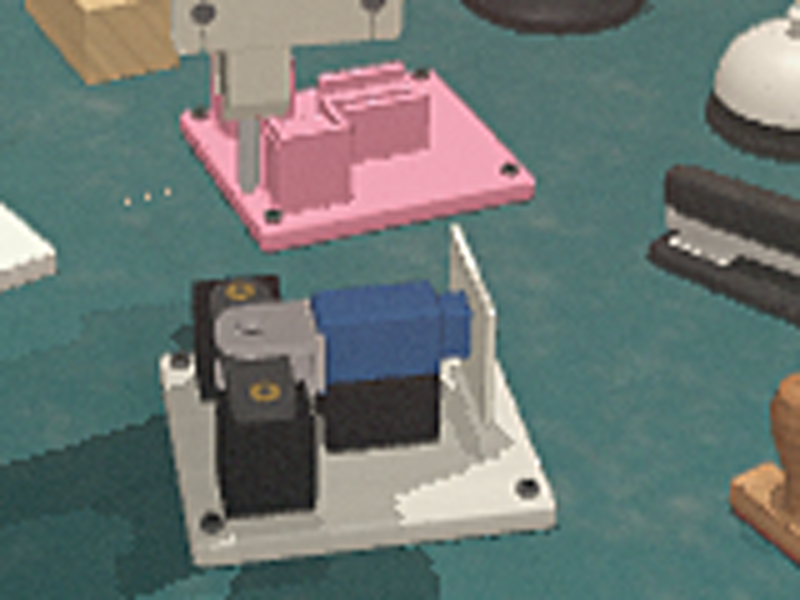

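```bash
python3 - <<'E'
from h import *
np.set_printoptions(precision=4,suppress=True)
d=arm.get_image("side");o=lambda x,y:(240+(x+.5)/5-.5,265+(y+.5)/5-.5)
s=arm.observe();p=s["position"];print(p)
for off in(.0,.1):pass
print("tip pred",proj(d,p+[0,0,-.0023-.034]),"obs",o(250,193))
print("hole obs",o(248,327),bp(d,o(248,327),.062))
print("base side",bp(d,[o(*q) for q in[(163,357),(195,560),(553,522)]],.012))
# pixel row profile of shank
f=np.load("side2.npy").astype(int)
print(f[296:306,284:296].sum(2)//3)
print(f[326:336,280:306].sum(2)//3)
t=arm.get_image("top")["frame"].astype(int);print(t[315:328,411:428].sum(2)//3)
E
```

```text
[ 0.4447 -0.2353  0.1561]
tip pred [[289.6187 302.3406]] obs (289.6, 303.2)
hole obs (289.2, 330.0) [[ 0.4427 -0.2373  0.062 ]]
base side [[ 0.4334 -0.1727  0.012 ]
 [ 0.3969 -0.2944  0.012 ]
 [ 0.5222 -0.3319  0.012 ]]
[[197 199 205 157 135 141 142 125 178 120 130 134]
 [202 198 204 157 139 143 141 126 176 123 126 137]
 [201 199 204 159 142 143 141 124 178 126 128 131]
 [195 203 205 159 137 142 144 121 176 126 127 134]
 [159 197 207 157 138 144 141 122 175 123 126 132]
 [126 182 203 166 136 143 138 129 172 122 125 134]
 [128 135 193 211 139 139 135 173 164 129 123 129]
 [ 87 126 129 200 164 147 155 207 193 168 125 132]
 [ 73 110 128 182 187 206 204 203 191 196 139 127]
 [106  66 125 130 187 204 201 198 201 197 152 138]]
[[ 47  46  75  73  81  87 113 115 129 147 147 145 147 147 144 146 144 142
  138 142 137 148  69  89 101  94]
 [ 49  42  64  76 112 149 147 142 140 140 140 142 138 136 138 140 139 137
  138 138 135 169 108  84  97  98]
 [ 39  44  58 101 147 139 139 139 141 142 143 142 137 136 140 139 139 140
  139 138 141 142 128  73  92 100]
 [ 43  44  48 154 143 142 143 126 140 146 
[... 945 characters left out ...]
125 173 184 171 139  84  65  90 112 126 119 104  99  91  81]
 [ 80 100 145 177 181 164 117  63  48  66  90 107 111 110 113 110 107]
 [ 82 110 164 181 177 151 100  52  42  51  59  69  77  81  87  97 105]
 [ 81 113 176 183 172 138  79  44  43  49  55  52  53  57  58  64  73]
 [ 81 115 175 186 169 127  68  42  47  51  51  52  55  54  52  52  55]
 [ 86 117 173 183 162 111  58  43  49  50  53  51  53  53  52  51  50]
 [107 117 157 175 152  97  51  42  49  50  52  48  50  52  51  50  47]
 [152 143 153 170 141  81  44  42  47  50  52  51  50  51  49  50  48]
 [182 180 170 168 126  66  40  46  49  49  53  50  52  53  51  51  46]
 [192 190 182 155 105  58  42  47  52  51  52  51  51  50  53  49  45]]
```

```bash
python3 -m creep '[[0,0,0.02,0,0,0],[0,0,0.03,0,0,0],[0,0,0.03,0,0,0],[0,0,0.03,0,0,0],[0,0,0.017,0,0,0],[0,0,0.002,0,0,0],[0,0,0,0,0,0],[0,0,0,0,0,0]]'
python3 - <<'E'
from h import *
s=arm.observe();print(s["position"],delta([.4449,-.2355,.1],down(np.radians(74.9))))
d=arm.get_image("side")
print("tip pred",proj(d,s["position"]+[0,0,-.0363]))
f=d["frame"].astype(int)
print(f[318:334,280:298].sum(2)//3)
cv2.imwrite("pics/s4.png",cv2.resize(d["frame"][290:350,260:340,::-1],(800,600),interpolation=cv2.INTER_CUBIC))
E
```

```text
clock: 9.38
position: [0.4452, -0.2352, 0.1048]
ee_rot: [0.415, 3.114, 0.0]
force: [0.1, -0.1, -0.3]
width: 0.166
gripper_force: 15.0
[ 0.44517689 -0.23521312  0.10484487] (array([ 0.0005, -0.0009,  0.0121]), array([ 0.0001,  0.0001, -0.0006]))
tip pred [[289.93243001 326.15112459]]
[[107 109 109 111 110 107 106 100 141 149 149 148 102 106 104 110 109 109]
 [108 114 113 112 111 103 105 100 144 148 147 148 100 105 105 110 108 110]
 [109 107 109 108 107  82  83  67 158 151 149 153  71  36  38  65 109 106]
 [ 56  54  42  49  56  69  82  79 158 150 147 147  67  42  48  56 109 106]
 [ 46  50  42  95  77  87 119  87 158 148 150 145  84  57  47  58 109 105]
 [ 51  47  76  75  78 108 118  83 156 147 147 146  83  80  50  36 107 103]
 [ 47  49  91  82  76  78 104 111 158 149 151 148  79  72  64  45  84 109]
 [ 49  43  78  78  78  70  74  62 154 148 143 139 107 100 112 104 113 127]
 [ 47  50  76  77  82  87 118 111 132 146 145 136 145 148 148 146 147 143]
 [ 45  43  66  79 117 151 148 145 143 139 140 141 142 141 140 139 141 139]
 [ 45  44  61 104 148 141 143 139 141 143 144 144 139 144 139 142 140 143]
 [ 49  41  51 157 145 144 145 126 139 153 156 146 135 146 141 143 141 141]
 [ 48  43  50 155 143 140 142 114 137 143 167 141 149 144 142 141 141 140]
 [ 53  46  57 156 146 139 142 165 125  88  73  95 122 140 141 139 139 141]
 [ 46  44  53 142 147 144 139 142 143 143 142 146 140 140 137 138 139 139]
 [ 48  49  35 135 145 142 139 142 137 140 143 143 140 141 141 140 142 139]]
```

View pics/s4.png

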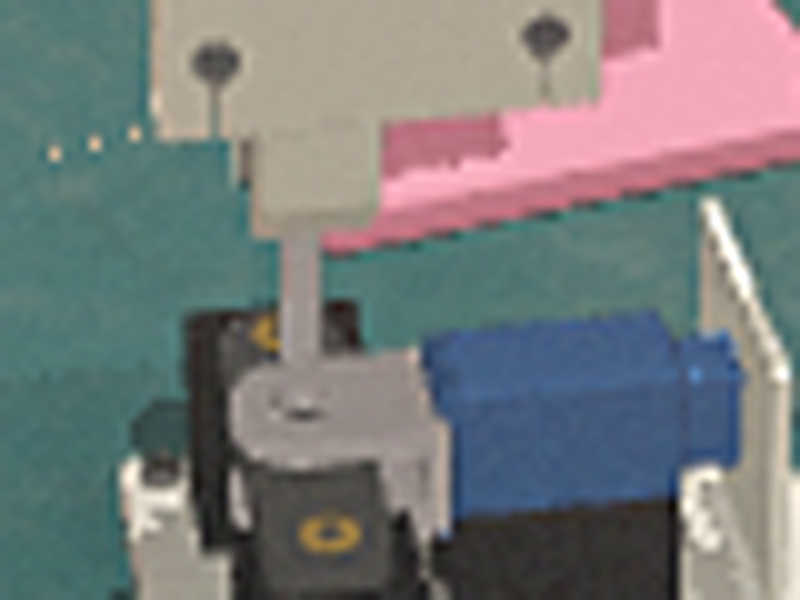

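```bash
python3 -m creep '[[0.0006,-0.0017,0.005,0,0,0],[0,0,0.008,0,0,0],[0,0,0.008,0,0,0],[0,0,0.008,0,0,0],[0,0,0,0,0,0]]'; python3 -c "
from h import *
print(arm.observe()['ft_torque'])"
```

```text
clock: 9.85
position: [0.4441, -0.2359, 0.0925]
ee_rot: [-0.415, -3.113, -0.0]
force: [0.9, 0.4, 0.2]
width: 0.164
gripper_force: 15.0
[ 0.11200709 -0.15493338 -0.01476333]
```

```bash
python3 -m creep '[[0,0,0.008,0,0,0],[0,0,0.008,0,0,0],[0,0,0.008,0,0,0],[0,0,0.004,0,0,0],[0,0,0,0,0,0]]'; python3 -c "
from h import *
print(arm.observe()['ft_torque'])"
```

```text
clock: 10.27
position: [0.4443, -0.2358, 0.0815]
ee_rot: [-0.415, -3.114, -0.0]
force: [0.3, -0.1, -0.7]
width: 0.165
gripper_force: 15.0
[ 0.11213074 -0.15045951  0.02688967]
```

```bash
python3 -m creep '[[0,0,0.008,0,0,0],[0,0,0.008,0,0,0],[0,0,0.008,0,0,0],[0,0,0.008,0,0,0],[0,0,0.006,0,0,0],[0,0,0,0,0,0],[0,0,0,0,0,0]]'
```

```text
clock: 10.85
position: [0.4444, -0.2358, 0.0666]
ee_rot: [-0.415, -3.114, -0.0]
force: [-0.7, -0.3, 0.2]
width: 0.168
gripper_force: 15.0
```

```bash
python3 -m creep '[[0,0,0.0025,0,0,0],[0,0,0.0025,0,0,0],[0,0,0,0,0,0],[0,0,0,0,0,0]]'; python3 -m creep '[[0,0,0.0025,0,0,0],[0,0,0,0,0,0],[0,0,0,0,0,0]]'
```

```text
clock: 11.18
position: [0.4445, -0.2359, 0.0647]
ee_rot: [-0.415, -3.114, 0.0]
force: [0.8, -0.2, -0.4]
width: 0.17
gripper_force: 15.0
clock: 11.43
position: [0.4445, -0.2359, 0.0638]
ee_rot: [0.415, 3.114, -0.0]
force: [-0.3, -0.5, 2.7]
width: 0.167
gripper_force: 15.0
```

```bash
python3 -m creep '[[0,0,0.0015,0,0,0],[0,0,0,0,0,0]]';python3 -m creep '[[0,0,0,0,0,0],[0,0,0,0,0,0],[0,0,0,0,0,0],[0,0,0,0,0,0],[0,0,0,0,0,0]]' 0; python3 -m creep '[[0,0,-0.03,0,0,0],[0,0,-0.05,0,0,0],[0,0,-0.06,0,0,0],[0,0,-0.06,0,0,0],[0,0,-0.03,0,0,0],[0,0,0,0,0,0]]'
python3 - <<'E'
from h import *
d=arm.get_image("side");t=arm.get_image("top")
np.save("s5.npy",d["frame"]);np.save("t5.npy",t["frame"])
c=lambda f,x,y,w,h,k:cv2.resize(f[y:y+h,x:x+w,::-1],(w*k,h*k),interpolation=cv2.INTER_CUBIC)
o=np.zeros((600,800,3),np.uint8);o[:400,:480]=c(d["frame"],268,300,60,50,8)
o[405:405+192,:256]=c(t["frame"],388,290,64,48,4)
o[:,480:800]=c(d["frame"],338,160,40,75,8)
cv2.imwrite("pics/c5.png",o)
E
```

```text
clock: 11.6
position: [0.4444, -0.236, 0.0634]
ee_rot: [-0.415, -3.114, 0.001]
force: [-2.5, 0.4, 7.0]
width: 0.167
gripper_force: 15.0
clock: 12.02
position: [0.4445, -0.2359, 0.0631]
ee_rot: [0.415, 3.114, 0.0]
force: [-1.1, 0.9, 0.1]
width: 0.466
gripper_force: 0.0
clock: 12.52
position: [0.4462, -0.2363, 0.1582]
ee_rot: [0.415, 3.11, -0.003]
force: [0.4, 0.1, 0.0]
width: 0.501
gripper_force: 0.0
```

View pics/c5.png

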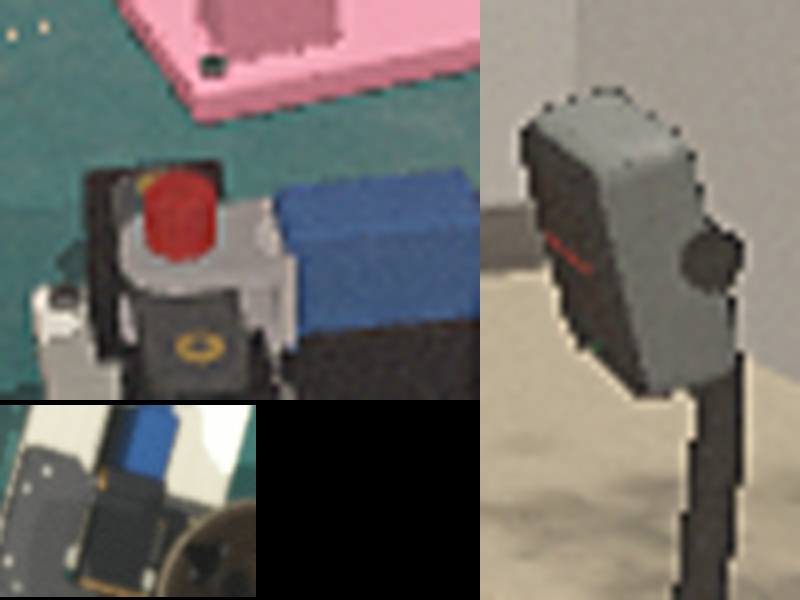

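```bash
cat > fit.py <<'E'
from h import *
from scipy.optimize import least_squares
np.set_printoptions(precision=4,suppress=True)
s=arm.get_image("side");t=arm.get_image("top")
S=lambda x,y:(338+(x-480+.5)/8-.5,160+(y+.5)/8-.5)
T=lambda x,y:(240+(x-400+.5)/5-.5,135+(y-205+.5)/5-.5)
a,b,w,h=-.026,.018,.038,.044
so=[((a,w,h),S(522,128)),((a,-w,h),S(602,168)),((a,-w,-h),S(643,397)),((b,-w,h),S(692,150)),((b,-w,-h),S(735,368)),((b,w,h),S(622,90)),((a,w,-h),S(568,350))]
to=[((a,w,h),T(438,358)),((a,-w,h),T(630,387)),((b,w,h),T(452,262)),((b,-w,h),T(650,290))]
def pose(p):return Ro.from_euler("ZY",[p[3],p[4]]),p[:3]
def res(p):
    R,c=pose(p)
    r=np.r_[proj(s,R.apply([q for q,_ in so])+c)-[o for _,o in so],proj(t,R.apply([q for q,_ in to])+c)-[o for _,o in to]]
    return np.r_[r.ravel(),(p[2]-.215)/.002]
f=least_squares(res,[.77,.08,.215,-.15,-.3],loss="soft_l1")
E
python3 - <<'E'
from fit import *
p=f.x;print(p[:3],np.degrees(p[3:]));print(f.fun[:22].reshape(-1,2))
R,c=pose(p);print("window",c+R.apply([-.026,0,0]),"spot",c+R.apply([-.106,0,0]),"xaxis",R.apply([1,0,0]))
np.save("head.npy",p)
e=[(i,j) for i in range(8) for j in range(i) if bin(i^j).count("1")==1]
B=np.array([[(a,b)[i&1],(w,-w)[i>>1&1],(h,-h)[i>>2]] for i in range(8)])
out=np.zeros((600,800,3),np.uint8)
for d,im,(x,y,k,n,m),X in((s,s["frame"],(338,160,8,40,60),0),(t,cv2.imread("pics/top0.png")[:,:,::-1],(240,135,6,70,75),330)):
    c2=cv2.resize(im[y:y+m,x:x+n,::-1],(n*k,m*k),interpolation=cv2.INTER_CUBIC)
    P=(proj(d,R.apply(B)+c)-[x,y]+.5)*k
    for i,j in e:cv2.line(c2,P[i].astype(int).tolist(),P[j].astype(int).tolist(),(0,255,255),1)
    o=((proj(d,[c+R.apply([-.026,0,0])])[0]-[x,y]+.5)*k).astype(int).tolist();cv2.circle(c2,o,4,(0,255,0),1)
    out[:c2.shape[0],X:X+c2.shape[1]]=c2
cv2.imwrite("pics/c6.png",out)
E
```

```text
[0.7792 0.0745 0.214 ] [-11.1306 -15.9142]
[[-1.7802 -1.8433]
 [-2.0854  0.489 ]
 [ 0.0556  3.2125]
 [ 2.7079 -2.7963]
 [ 4.0415  1.2975]
 [ 0.9347 -2.2821]
 [-0.358   0.2962]
 [-1.0008  1.5314]
 [ 0.3199  3.4449]
 [-0.2312 -2.8522]
 [ 0.3111 -0.717 ]]
window [0.7547 0.0794 0.2069] spot [0.6792 0.0942 0.185 ] xaxis [ 0.9436 -0.1856  0.2742]
```

View pics/c6.png

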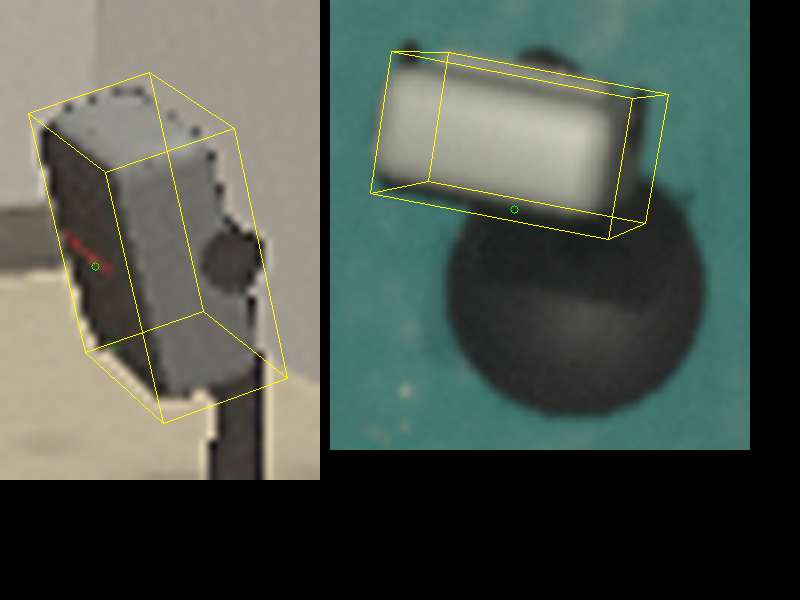

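```bash
python3 - <<'E'
import fit
from fit import *
def run(kn,fixs):
    def res2(p):
        R,c=pose(p);g=lambda L:[((q[0] if q[0]<0 else p[5]),q[1]*p[6],q[2]*p[6]) for q,_ in L]
        r=np.r_[proj(s,R.apply(g(so))+c)-[o for _,o in so],proj(t,R.apply(g(to))+c)-[o for _,o in to]]
        k=(proj(s,R.apply([[0,-.042,0]])+c)-[S(712,262)]) if kn else np.zeros((1,2))
        return np.r_[r.ravel(),k.ravel(),(p[2]-.215)/.001,(p[6]-1)/fixs]
    f=least_squares(res2,[.77,.08,.215,-.15,-.3,.01,1],loss="soft_l1");p=f.x
    R,c=pose(p);print(kn,p,np.degrees(p[3:5]),f.cost,"win",c+R.apply([-.026,0,0]),"spot",c+R.apply([-.106,0,0]));print(np.round(f.fun[:24],1))
    return p
run(0,.001);p=run(1,.001);p=run(1,.1)
np.save("head.npy",p);R,c=pose(p);w*=p[6];h*=p[6];b=p[5]
e=[(i,j) for i in range(8) for j in range(i) if bin(i^j).count("1")==1]
B=np.array([[(a,b)[i&1],(w,-w)[i>>1&1],(h,-h)[i>>2]] for i in range(8)])
out=np.zeros((600,800,3),np.uint8)
for d,im,(x,y,k,n,m),X in((s,s["frame"],(338,160,8,40,60),0),(t,cv2.imread("pics/top0.png")[:,:,::-1],(240,135,6,70,75),330)):
    c2=cv2.resize(im[y:y+m,x:x+n,::-1],(n*k,m*k),interpolation=cv2.INTER_CUBIC)
    P=(proj(d,R.apply(B)+c)-[x,y]+.5)*k
    for i,j in e:cv2.line(c2,P[i].astype(int).tolist(),P[j].astype(int).tolist(),(0,255,255),1)
    out[:c2.shape[0],X:X+c2.shape[1]]=c2
cv2.imwrite("pics/c7.png",out)
E
```

```text
0 [ 0.782   0.074   0.2144 -0.181  -0.2273  0.0084  0.9999] [-10.3681 -13.0255] 11.282299756487017 win [0.7571 0.0786 0.2086] spot [0.6804 0.0926 0.1905]
[-0.2 -2.7 -0.  -0.4  0.4  2.8  1.3 -1.9  1.1  2.6 -0.7 -1.4 -0.4 -0.1
 -0.5 -0.9  1.   0.5 -0.6 -0.1  0.   1.5  0.   0. ]
1 [ 0.7824  0.0741  0.2147 -0.1755 -0.2323  0.0083  0.9998] [-10.0527 -13.3122] 12.43347641502729 win [0.7575 0.0785 0.2087] spot [0.6808 0.0921 0.1903]
[-0.2 -2.7  0.1 -0.5  0.7  2.7  1.4 -2.   1.3  2.5 -0.8 -1.5 -0.2 -0.2
 -0.5 -0.8  1.1  0.3 -0.7 -0.1 -0.   1.3 -0.8  1.5]
1 [ 0.7826  0.0752  0.215  -0.161  -0.2384  0.0087  0.9249] [ -9.225  -13.6584] 6.759988546151438 win [0.7577 0.0793 0.2088] spot [0.6809 0.0918 0.1899]
[ 0.1 -1.4 -0.   0.4  0.3  1.   1.3 -1.3  0.9  0.6 -0.5 -0.3 -0.3 -1.1
  0.9 -0.3 -0.5 -0.2  0.5  0.3 -1.9  0.6 -0.7  1.2]
```

View pics/c7.png

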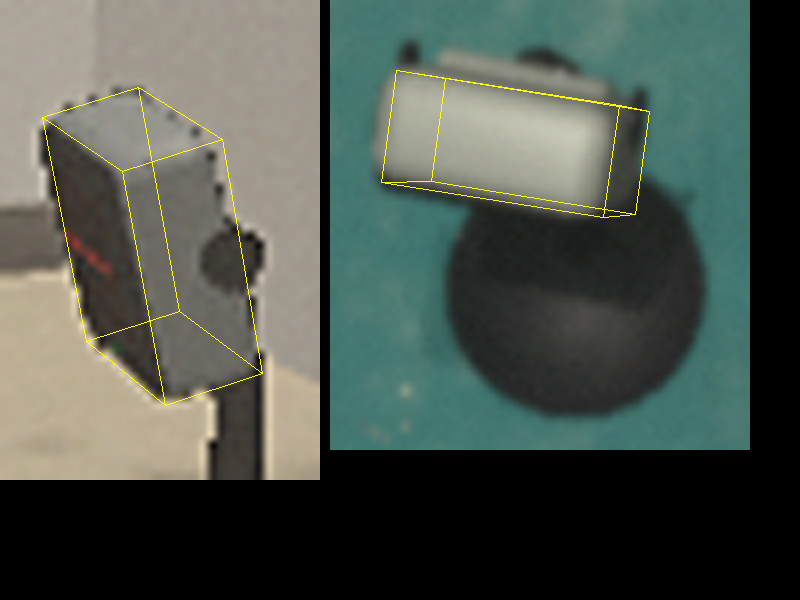

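```bash
python3 - <<'E'
from h import *
print(delta([.4908,-.2485,.047],down(np.radians(74.9))))
E
```

```text
(array([-1.223e-01, -2.000e-04,  2.675e-01]), array([ 0.0002, -0.0009, -0.0006]))
```

```bash
python3 -m creep '[[-0.03,0,0,0,0,0],[-0.04,0,0,0,0,0],[-0.035,0,0,0,0,0],[-0.017,0,0,0,0,0],[0,0,0.03,0,0,0],[0,0,0.04,0,0,0],[0,0,0.045,0,0,0],[0,0,0.04,0,0,0],[0,0,0.03,0,0,0],[0,0,0.015,0,0,0],[0,0,0,0,0,0],[0,0,0,0,0,0]]'
python3 - <<'E'
from h import *
print(delta([.4908,-.2485,.047],down(np.radians(74.9))))
d=arm.get_image("side");cv2.imwrite("pics/s8.png",cv2.resize(d["frame"][270:360,250:370,::-1],(800,600),interpolation=cv2.INTER_CUBIC))
E
```

```text
clock: 13.82
position: [0.4914, -0.2485, 0.0751]
ee_rot: [-0.414, -3.114, -0.0]
force: [0.6, 0.4, 0.2]
width: 0.498
gripper_force: 0.0
(array([ 0.0015, -0.0005,  0.0702]), array([ 0.0001, -0.0002, -0.0005]))
```

View pics/s8.png

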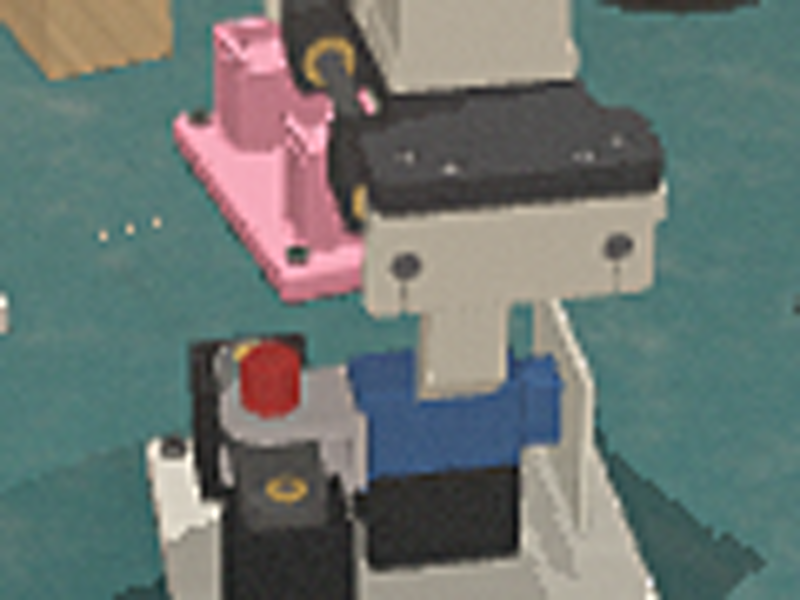

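```bash
python3 -m creep '[[0.0015,0,0.015,0,0,0],[0,0,0.015,0,0,0],[0,0,0.012,0,0,0],[0,0,0.0045,0,0,0],[0,0,0,0,0,0],[0,0,0,0,0,0]]';python3 -m creep '[[0,0,0,0,0,0],[0,0,0,0,0,0],[0,0,0,0,0,0],[0,0,0,0,0,0],[0,0,0,0,0,0],[0,0,0,0,0,0],[0,0,0,0,0,0],[0,0,0,0,0,0]]' 1 50
```

```text
clock: 14.37
position: [0.491, -0.2485, 0.0564]
ee_rot: [-0.415, -3.114, -0.0]
force: [-0.5, -0.5, 0.4]
width: 0.501
gripper_force: 0.0
clock: 15.03
position: [0.4911, -0.2485, 0.0567]
ee_rot: [0.415, 3.114, -0.0]
force: [-0.6, 0.6, 2.0]
width: 0.254
gripper_force: 50.0
```

```bash
python3 - <<'E'
from h import *
d=arm.get_image("side");cv2.imwrite("pics/s9.png",cv2.resize(d["frame"][285:345,270:350,::-1],(800,600),interpolation=cv2.INTER_CUBIC))
E
```

```text
(no output)
```

View pics/s9.png

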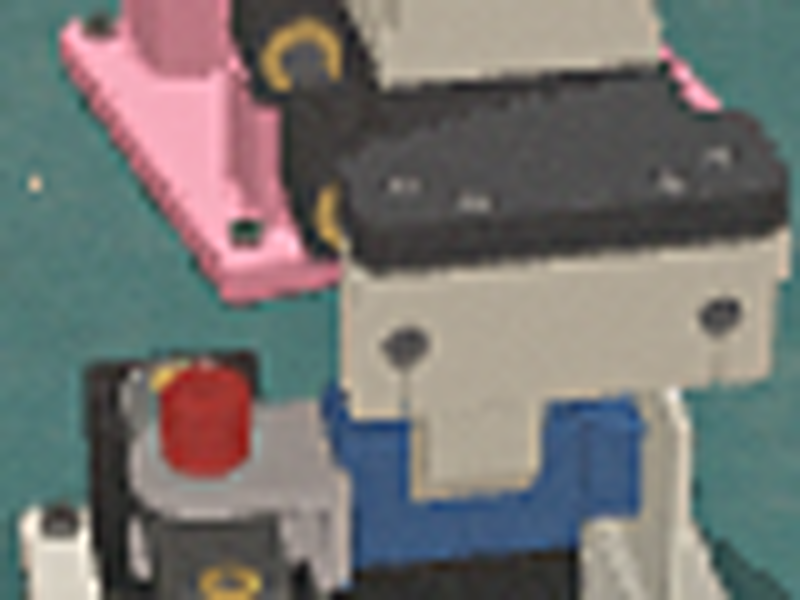

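```bash
python3 -m creep '[[0,0,0,0,0,0],[0,0,-0.005,0,0,0],[0,0,-0.01,0,0,0],[0,0,-0.015,0,0,0],[0,0,-0.02,0,0,0],[0,0,-0.03,0,0,0],[0,0,-0.03,0,0,0],[0,0,-0.04,0,0,0],[0,0,-0.04,0,0,0],[0,0,-0.04,0,0,0],[0,0,-0.03,0,0,0],[0,0,-0.02,0,0,0],[0,0,-0.01,0,0,0],[0,0,0,0,0,0],[0,0,0,0,0,0],[0,0,0,0,0,0]]' 1 60
python3 - <<'E'
from h import *
for nod,yaw in((-.25,-.17),):
    R=Ro.from_euler("ZY",[yaw,nod]);spot=np.array([.7577,.079,.2088])-R.apply([.08,0,0])
    M=R.as_matrix();tool=Ro.from_matrix(np.c_[np.cross(M[:,1],-M[:,2]),M[:,1],-M[:,2]])
    tcp=spot+R.apply([-.0395,0,.0565-.034-.019]);print(spot,tcp,tool.as_rotvec())
    print(delta(tcp,tool))
d=arm.get_image("side");f=d["frame"].astype(int)
m=(f[...,0]-f[...,1]>90);m[:, :200]=0;ys,xs=np.nonzero(m[150:420,200:340]);print("red",np.median(xs)+200,np.median(ys)+150,len(xs))
p=arm.observe()["position"];x=np.array([np.cos(np.radians(15.1)),-np.sin(np.radians(15.1)),0])
print("head expect",proj(d,p-.048*x+[0,0,.0615-.0565+.008]))
print(arm.observe()["joints"])
E
```

```text
clock: 16.42
position: [0.4905, -0.2484, 0.1717]
ee_rot: [-0.415, -3.113, -0.001]
force: [-0.6, 1.1, -2.8]
width: 0.253
gripper_force: 59.9
[0.68130437 0.09211383 0.18900768] [0.6427306  0.09873528 0.18262642] [ 0.24555257  2.88189309 -0.03085494]
(array([-0.1401,  0.9374, -0.0273]), array([-0.0056, -0.1199, -0.0451]))
red 288.0 273.0 86
head expect [[289.34589382 270.7152095 ]]
[ 0.97311712  0.50712317 -0.8464752   1.77728678  0.43098379  1.05513796
  1.27609635]
```

```bash
python3 -m creep '[[-0.002,0.015,-0.001,0,0,0],[-0.005,0.035,-0.001,0,0,0],[-0.008,0.05,-0.002,0,0,0],[-0.009,0.06,-0.002,0,0,0],[-0.009,0.06,-0.002,0,0,0],[-0.009,0.06,-0.002,0,0,0],[-0.009,0.06,-0.002,0,0,0],[-0.009,0.06,-0.002,0,0,0],[-0.009,0.06,-0.002,0,0,0],[-0.009,0.06,-0.002,0,0,0],[-0.009,0.06,-0.002,0,0,0],[-0.009,0.06,-0.002,0,0,0],[-0.009,0.06,-0.002,0,0,0],[-0.009,0.06,-0.002,0,0,0],[-0.009,0.06,-0.002,0,0,0],[-0.009,0.06,-0.002,0,0,0],[-0.006,0.045,-0.001,0,0,0],[-0.004,0.03,0,0,0,0],[-0.001,0.014,0,0,0,0],[0,0,0,0,0,0]]'
python3 -m creep '[[0,0,0,-0.0002,-0.006,-0.002],[0,0,0,-0.0004,-0.01,-0.004],[0,0,0,-0.0005,-0.012,-0.0045],[0,0,0,-0.0005,-0.012,-0.0045],[0,0,0,-0.0005,-0.012,-0.0045],[0,0,0,-0.0005,-0.012,-0.0045],[0,0,0,-0.0005,-0.012,-0.0045],[0,0,0,-0.0005,-0.012,-0.0045],[0,0,0,-0.0005,-0.012,-0.004],[0,0,0,-0.0005,-0.01,-0.004],[0,0,0,-0.0005,-0.008,-0.0035],[0,0,0,0,0,0],[0,0,0,0,0,0],[0,0,0,0,0,0]]'
cat > chk.py <<'E'
from h import *
np.set_printoptions(precision=4,suppress=True)
R=Ro.from_euler("ZY",[-.17,-.25]);spot=np.array([.7577,.079,.2088])-R.apply([.08,0,0])
M=R.as_matrix();tool=Ro.from_matrix(np.c_[np.cross(M[:,1],-M[:,2]),M[:,1],-M[:,2]])
tcp=spot+R.apply([-.0395,0,.0035]);print(delta(tcp,tool))
s=arm.observe();Rt=Ro.from_rotvec(s["ee_rot"]).as_matrix();Rc=np.c_[np.cross(Rt[:,1],-Rt[:,2]),Rt[:,1],-Rt[:,2]]
org=s["position"]+Rc@[-.002,0,-.0225]
P=lambda q:org+Rc@np.array(q)
E
python3 - <<'E'
from chk import *
print("plate",P([.0415,0,.019]),"spot",spot)
d=arm.get_image("side");f=d["frame"].astype(int);t=arm.get_image("top")
C=np.array([P([.0415,y,z])for y,z in((-.032,.044),(-.032,-.006),(.032,-.006),(.032,.044))])
print("plate corners side",proj(d,C).tolist());print("red head exp",proj(d,[P([-.046,0,.036])]))
m=(f[...,0]-f[...,1]>90)[150:300,200:420];n,_,st,ce=cv2.connectedComponentsWithStats(m.astype(np.uint8))
for i in range(1,n):
    if st[i,4]>8:print("red",ce[i]+[200,150],st[i,4])
b=(f[...,2]-f[...,0]>50)[150:300,200:420];ys,xs=np.nonzero(b);print("blue",np.mean(xs)+200,np.mean(ys)+150,len(xs),proj(d,[P([.002,-.012,.017])]))
cv2.imwrite("pics/fin.png",d["frame"][:,:,::-1])
E
```

```text
clock: 18.13
position: [0.6475, 0.1121, 0.1845]
ee_rot: [-0.412, -3.114, -0.001]
force: [-0.4, 0.2, -2.5]
width: 0.257
gripper_force: 59.9
clock: 19.3
position: [0.6479, 0.1102, 0.185]
ee_rot: [0.248, 2.885, -0.033]
force: [-0.1, 0.6, -2.4]
width: 0.253
gripper_force: 59.9
(array([ 0.009 , -0.0304,  0.004 ]), array([-0.0007, -0.0013, -0.0008]))
plate [0.6865 0.1035 0.1913] spot [0.6813 0.0921 0.189 ]
plate corners side [[323.68799865855397, 193.6944417518906], [327.762772979636, 211.53769430017377], [320.2813452362119, 204.1300304683146], [316.2617651434823, 186.9819216328998]]
red head exp [[288.7421 203.3371]]
red [288.1 201.7] 10
red [205.     293.4545] 11
blue 302.51724137931035 209.79310344827587 87 [[309.2464 205.7686]]
```

```bash
python3 -m creep '[[0.002,-0.008,0.001,0,0,0],[0.003,-0.01,0.001,0,0,0],[0.002,-0.008,0.001,0,0,0],[0.002,-0.004,0.001,0,0,0],[0,0,0,0,0,0],[0,0,0,0,0,0],[0,0,0,0,0,0]]'
python3 - <<'E'
from chk import *
print("plate",P([.0415,0,.019]),"spot",spot)
d=arm.get_image("side");f=d["frame"].astype(int)
C=np.array([P([.0415,y,z])for y,z in((-.032,.044),(-.032,-.006),(.032,-.006),(.032,.044))])
print("plate",proj(d,C).round(1).tolist(),"head lo/hi",proj(d,[P([-.046,0,.028]),P([-.046,0,.044])]).round(1).tolist(),"body -y face",proj(d,[P([x,-.012,z]) for x,z in((-.022,0),(.026,0),(.026,.034),(-.022,.034))]).round(1).tolist(),"link",proj(d,[P([-.046,y,.016])for y in(-.045,.045)]).round(1).tolist())
for y in range(185,225):
    print(y,"".join("R" if r-g>60 else "B" if b-r>35 else "W" if r+g+b>560 else "#" if r+g+b<210 else "." for r,g,b in f[y,275:340]))
E
```

```text
clock: 19.98
position: [0.6427, 0.0994, 0.1826]
ee_rot: [0.247, 2.884, -0.032]
force: [0.2, -0.7, -2.2]
width: 0.256
gripper_force: 59.9
(array([-0.0004, -0.0016,  0.    ]), array([-0.0005, -0.0012, -0.0005]))
plate [0.6813 0.0927 0.1889] spot [0.6813 0.0921 0.189 ]
plate [[323.8, 196.0], [327.9, 214.0], [320.4, 206.4], [316.3, 189.1]] head lo/hi [[289.3, 208.6], [287.8, 202.8]] body -y face [[302.0, 217.0], [319.4, 211.3], [316.6, 199.2], [298.9, 205.0]] link [[294.9, 218.5], [286.3, 207.4]]
185 ...............##................................................
186 ................#................................................
187 .................##..............................................
188 .................................................................
189 .................................................................
190 .........................................W.......................
191 WWWWWWW...................................W......................
192 WWWWWWWWWWWW.WW............................W.....................
193 ......WWWWWWWWW.......................
[... 1497 characters left out ...]

215 ...W........................BB...................................
216 ...W.............................................................
217 ...W.........#.........#.........................................
218 ...W..........#........#.........................................
219 ...W...........#......#..........................................
220 ...W..........W..................................................
221 ...W.............................................................
222 WWWWWWWWW.........W..............................................
223 WWWWWWWWWWWW.....................................................
224 WWWWWWWWWWW......W...............................................
```

```bash
python3 -m creep '[[0,0,0,0,0,0],[0,0,0,0,0,0],[0,0,0,0,0,0],[0,0,0,0,0,0],[0,0,0,0,0,0],[0,0,0,0,0,0]]'; python3 -c "
from cell import arm
print(arm.sign_off())"
```

```text
clock: 20.53
position: [0.6426, 0.0993, 0.1825]
ee_rot: [0.247, 2.885, -0.032]
force: [0.2, 0.9, -2.9]
width: 0.255
gripper_force: 59.9
the job is handed in; nothing more can be done
None
```

The job is handed in at about 20.5 s: the pin is seated, and the pinned carrier, held by its blue body, is at the reading spot, with the plate under 1 mm from my position estimate (head tilt good to about ±4°). No verdict was printed. I viewed 12 pictures, 2 over the limit of 10.

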